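Wedge up the hinged pump module and hold it

ROBOT

A 7-joint arm with a two-finger parallel gripper is mounted at the origin on the work surface. World frame = base frame: x ahead of the robot, y to its left, z up, the work surface at z = 0. Lengths are in m, angles in rad, forces in N, time in s.
With the tool pointing down it reaches from about 0.425 to 0.825 m from the base axis. Payload 3.6 kg.
Tool frame: the origin (TCP) lies at the very end of the fingers, on their centre line; the grasp point (between the pads) lies 19 mm behind it; z points along the fingers, y is the direction in which the jaws open and shut (so a half turn about z gives the same grasp; the last joint's range is limited). The gripper opens to 85 mm and grips with 20 to 120 N. Pads are 22 mm wide; open, the fingers measure 114 mm over their backs; the gripper's body (76 mm by 85 mm) begins 54 mm behind the grasp point. The pads swing forward as they close: fully open they stand 13 mm farther back than shut.
Start: joints at [-1.298, 0.615, -0.013, 1.423, 0.008, 1.103, -0.04], TCP at [0.191, 0.621, 0.231] pointing down, gripper open.
Joint ranges: [-3.12, 3.12], [-0.3, 2.06], [-1.34, 1.32], [0.26, 2.42], [-1.36, 4.5], [0.01, 1.98], [-2.84, 2.84]. Speed limits (rad/s): [2.79, 2.79, 3.14, 3.14, 3.14, 3.14, 3.14].

INTERFACE

Orientations are given as a unit quaternion [x, y, z, w].
In Python, from rig import read_state, get_image, job_done, search_frame gives the robot as it stands.
- The arm moves only by the tool move_arm, never from a script. Its argument "series" is a list of rows, each an object of numbers: "ax", "ay", "az": the turn, a rotation vector about the tool's x, y, z in degrees; "dx", "dy", "dz": the shift along the tool's x, y, z in cm; "gripper": the finger opening in cm, from 0 to 8.54. A call has 1 to 12 rows; each row is the pose to reach, as a shift and turn from the pose commanded when the call began, along the tool's axes at that moment; what a row does not reach only later rows make up. A row lasts 1/10 s, in which the tool goes at most 50 mm and 8.59 degrees, less where a joint would pass 70% of its speed; a pose out of reach is approached as far as the arm can. A call with a gripper value outside its range is refused whole. The fingers move at their own pace and stop on an object; "force" is the grip in N (left out, the last holds). Time passes only in rows, so rows that repeat a pose let the fingers close. It gives the time, the measured TCP pose, the force and the opening at its end, in the units of the state.
- read_state(): the state, without advancing time (a new reading comes with each control period).
- get_image(name): name is "side" or "top" or "wrist"; returns a dict with "frame" (480x640x3 uint8, red, green, blue), "fx", "fy", "cx", "cy" (pixels), "k1" (the pictures are not rectified: a ray, as slopes to the right and down, at radius r is drawn at 1 + k1 r^2 times it, then the intrinsics apply), "extrinsics" (4x4, takes a point from camera to world coordinates); the wrist camera has in their place "tool_from_camera" (4x4, takes a point from camera to tool coordinates, whose origin is the TCP and whose axes are the flange's). Camera axes: x right, y down, z forward; pixel columns grow to the right and rows downward; lengths in m; the calibration is good to about 2 mm. A picture is of the moment at which its call begins: read the wrist's pose just before it. There is no depth.
- job_done(): hands the job in, once; it reports no verdict.
Trained networks look in a picture, given as the dict that the camera call returned (one of the last four; its "shot" number tells which), for a name from the list of things; names that differ only in an ending like _2 or _b are one class to them, and where a whole thing is asked for, a point or a joint stands for the part that bears it (a point fixed in the world has none). Each returns a list of dicts, best first, with "conf" (0 to 1); they miss things now and then, are a little off and sometimes report something else, mostly with a low value. They report only what shows in the picture. A call takes as long as a camera call. They do not tell look-alikes from the thing itself.
- search_frame(picture, thing): "uv" ([column, row] in pixels, amid what is visible of it).
The state is a dict: "t": time; "joint_pos": joint angles; "dq": joint speeds; "joint_efforts": joint torques, N m; "eef_pos": TCP position; "ee_rot": TCP orientation; "contact_force": force on the tool from outside, world axes, zero at the start; "moment": the same for the moment, N m; "width": finger opening in m.
Only numpy, scipy, OpenCV 4.12 (cv2) and the standard library are available. Lean on these libraries where they do the work, as an engineer would, in place of code of your own. Each camera call takes 0.05 s, during which the arm holds its last target.

TASK

Push the blue wedge, thin end first and flat on the grey console, under the front of the white pump module: feel for the spot where it meets the lifting bar, then push on slowly until the module's rubber front feet hang clear of the console by about half a centimetre, never more than a centimetre. Finish while still gripping or pressing on the wedge, so that it alone props the module up and a colleague can change the foot pads. Do not touch the module with the robot, and leave everything else on the bench where it is.

Things in the scene. Friction and masses are not known exactly. Their poses are not given: they have to be found in the camera images.
- console: grey base console, a flat box 290 x 500 mm, 70 mm high, fixed on the bench. Origin: centre of its underside; its top is at z = 0.070. Its y axis is the direction in which the wedge is pushed: the module stands on the +y part, the wedge lies on the free -y part, pointing roughly along +y.
- module_front (a point): middle of the lower front edge of the pump module: a white box 220 (x) x 190 (y) mm, 72 mm high, with a blue plate on the front, which looks along this frame's -y (parallel to the console's at rest). Its underside is 40 mm over the console. It is hinged along x at the rear, 195 mm behind this point; in front it stands on two rubber feet, 24 mm thick, 92 mm left and right of the middle.
- bar_slot (a point): under the module, 27.5 mm behind its front face, 12 mm over the console: middle of the range in which the lifting bar may be set. The bar is a steel rod 12 mm thick, 120 mm long along x, its lowest line 12 mm over the console. It is set anywhere from 12.5 mm before to 12.5 mm behind this point (along y), differently each time, and does not shift: it must be felt (or seen from the side).
- module (a joint): lift of the module about its rear hinge, rad: 0 = front feet stand on the console, growing as the front rises. The feet's height is about 0.18 m x this value (half a centimetre is 0.028, a centimetre 0.055). Only the module's weight (0.5 to 0.8 kg) holds it down; raising it with the wedge takes a push of about 5 to 18 N.
- wedge_grip (a point): centre of the yellow upright grip fin of the loose blue wedge (0.16 kg, 50 mm wide along x, 185 mm long along y). The fin is 18 mm thick along x, 40 mm long along y, 50 mm high, on the wedge's flat tail, which is 28 mm high and 85 mm long. This point is 52 mm above the wedge's underside, 160 mm behind the thin end, 25 mm before the rear end. The wedge starts up to 17 degrees askew.
- wedge_nose (a point): middle of the lower edge of the wedge's thin end, which points along +y. The ramp, 100 mm long, rises evenly from 3 mm here to 28 mm (1 in 4), with a white stripe across it at 60 mm. It starts 1 to 9 cm before the module. The bar first touches the ramp when this end is 35 mm past the bar's centre line; 10 mm more push then raises the feet by 2.7 mm; with the bar over the stripe they hang at 6 to 7 mm.
- pad: bystander: black rubber foot pad, a disc 24 mm across and 8 mm thick, lying on the console near its +x long edge. Origin: centre of its underside. Leave in place.
- bottle: bystander: red bottle with black cap, 68 mm across, 190 mm high, standing on the bench. Origin: centre of its underside. Leave in place.
- beaker: bystander: clear plastic cup, 72 mm across the rim, 85 mm high. Origin: centre of its underside. Leave in place.
- tray: bystander: open steel tray 170 x 110 mm, 30 mm high. Origin: centre of its underside. Leave in place.
- driver: bystander: screwdriver with green handle lying on the bench along its x axis. Leave in place.
- jar: bystander: white jar with blue cap, 60 mm across, 75 mm high. Origin: centre of its underside. Leave in place.
There are look-alikes about, which are no part of the job. What is meant by the part that bears wedge_grip is not green, and is the larger of those in its own colour.

How it is judged:
On the way, in this order (a step that is already met when the one before it is completed fails the run):
1. the wedge meets the lifting bar while the module's front is still down (contact force between wedge and module above 0.3 N and value of joint module below 0.012 rad), for 0.02 s.
2. the wedge, moved by the gripper, has lifted the front feet clear of the console (value of joint module above 0.0165 rad and contact force between wedge and module above 1 N and contact force between the fingers and wedge above 1 N), for 0.1 s.
At the end, for the whole second after the job is handed in: The module's front feet hang 3 to 10 mm above the console (lift 0.0165 to 0.055 rad), at rest, carried by the wedge (over 1 N between them) and by nothing of the robot; the wedge lies flat on the console (within 4 mm and 3.5 degrees); the fingers still hold or press on the wedge with over 1 N (all of step 2 and value of joint module below 0.055 rad and z of wedge_grip in the frame of console below 0.126 m and angle between wedge_grip's own z axis and vertical below 0.06 rad and contact force between each of the arm, the fingers and module below 0.5 N and velocity of joint module below 0.02 rad/s); the arm keeps its last pose, push and grip.
It fails at once if the module is raised well over a centimetre (value of joint module above 0.066 rad).
It fails at once if the robot pushes on the module (contact force between any of the arm, the fingers and module above 2 N).
It fails at once if a bystander is shifted by more than 2 cm (distance of any of pad, bottle, beaker, tray, driver, jar from where it was at the start of the episode above 0.02 m).
It also fails if it takes over 48 s, if anything falls off the work surface, if the arm or the gripper's body presses on something with over 40 N, if the wrist force passes 120 N, or if a joint passes its speed limit or range.

## Working session

There is one attempt and no reset: what is moved stays moved. The work goes in short steps, Python scripts to look and compute and a tool call to move; the robot and the scene stay as the last step left them, time stands still between calls to the robot, and variables do not carry over. Pictures are saved under pics/ and viewed, and the job is handed in when it is done.

Besides the shell and the picture viewer there is one more tool, called after ">>>" as a command line: name --argument value ..., lists and objects as JSON in quotes. move_arm: Moves the arm, as the interface text tells. Its arguments: {"type":"object","properties":{"series":{"type":"array","items":{"type":"object","properties":{"ax":{"type":"number"},"ay":{"type":"number"},"az":{"type":"number"},"dx":{"type":"number"},"dy":{"type":"number"},"dz":{"type":"number"},"gripper":{"type":"number"}}}},"force":{"type":"number"}},"required":["series"]}

```bash
mkdir -p pics; ls
cat > h.py <<'E'
import numpy as np, cv2
from rig import read_state, get_image, job_done, search_frame
def save(p,n): cv2.imwrite('pics/'+n, cv2.cvtColor(p['frame'],cv2.COLOR_RGB2BGR))
def ext(p,s=None):
    if 'extrinsics' in p: return np.array(p['extrinsics'])
    from scipy.spatial.transform import Rotation as R
    T=np.eye(4);T[:3,:3]=R.from_quat(s['ee_rot']).as_matrix();T[:3,3]=s['eef_pos']
    return T@np.array(p['tool_from_camera'])
def ray(p,uv,s=None):
    xd=(uv[0]-p['cx'])/p['fx'];yd=(uv[1]-p['cy'])/p['fy'];x,y=xd,yd
    for _ in range(30):
        f=1+p['k1']*(x*x+y*y);x,y=xd/f,yd/f
    T=ext(p,s);return T[:3,3],T[:3,:3]@np.array([x,y,1])
def atz(p,uv,z,s=None):
    o,d=ray(p,uv,s);return o+d*(z-o[2])/d[2]
def proj(p,X,s=None):
    T=np.linalg.inv(ext(p,s));c=T[:3,:3]@np.array(X)+T[:3,3];x,y=c[:2]/c[2];f=1+p['k1']*(x*x+y*y)
    return np.array([p['cx']+p['fx']*x*f,p['cy']+p['fy']*y*f])
E
python3 - <<'E'
from h import *
s=read_state();print(s)
for n in ['top','side','wrist']:
    p=get_image(n);save(p,n+'0.png');print(n,{k:v for k,v in p.items() if k!='frame'})
    for t in ['wedge_grip','wedge_nose','module_front','module','console','pad','bar_slot']:
        try: print(t,[(np.round(d['uv']).tolist(),round(d['conf'],2)) for d in search_frame(p,t)])
        except Exception as e: print(t,e)
E
```

```text
pics
{'t': 0.0, 'joint_pos': array([-1.29849048,  0.61594457, -0.01262474,  1.42491688,  0.00810849,
        1.10341051, -0.04038966]), 'dq': array([ 0.00105809, -0.0009671 , -0.001447  , -0.00179667, -0.00019166,
        0.00017266, -0.0002706 ]), 'joint_efforts': array([ 2.15877731e-04, -4.69221854e+01,  2.59330552e-01, -1.71033239e+01,
        1.00072005e-02,  9.81906516e-03, -8.67297274e-06]), 'eef_pos': array([0.19110727, 0.62045856, 0.23011573]), 'ee_rot': array([ 1.48804261e-01,  9.88865797e-01, -1.30281178e-03, -1.74900680e-04]), 'contact_force': array([ 0.45439585, -0.63257133,  0.22665295]), 'moment': array([-0.03082569, -0.01316114, -0.00393648]), 'width': 0.08555802122127402}
top {'fx': 502.45531971974646, 'fy': 502.45531971974646, 'cx': 324.4745584288789, 'cy': 230.01827810465272, 'k1': -0.03298950448475022, 'extrinsics': array([[ 0.00251428, -0.9892218 ,  0.14640322,  0.31786256],
       [-0.99998798, -0.00310336, -0.00379541,  0.01472471],
       [ 0.00420885, -0.14639192, -0.98921772,  1.32358663],
       [ 0.        ,  0.        ,  0.        ,  1.        ]]), 'shot':
[... 993 characters left out ...]
6.0, 255.0], 0.75)]
pad [([427.0, 256.0], 0.65)]
bar_slot [([339.0, 200.0], 0.86)]
wrist {'fx': 348.16300612143533, 'fy': 348.16300612143533, 'cx': 317.0343917331638, 'cy': 234.64857621329418, 'k1': -0.005259972634455086, 'tool_from_camera': array([[ 2.50449547e-05, -9.48332121e-01, -3.17279353e-01,
         8.20300454e-02],
       [ 9.99999881e-01, -1.30961717e-04,  4.70374618e-04,
        -3.16617232e-05],
       [-4.87622808e-04, -3.17279327e-01,  9.48332005e-01,
        -1.43594672e-01],
       [ 0.00000000e+00,  0.00000000e+00,  0.00000000e+00,
         1.00000000e+00]]), 'shot': 3}
wedge_grip []
wedge_nose []
module_front []
module []
console [([119.0, 469.0], 0.76)]
pad []
bar_slot []
```

View pics/top0.png

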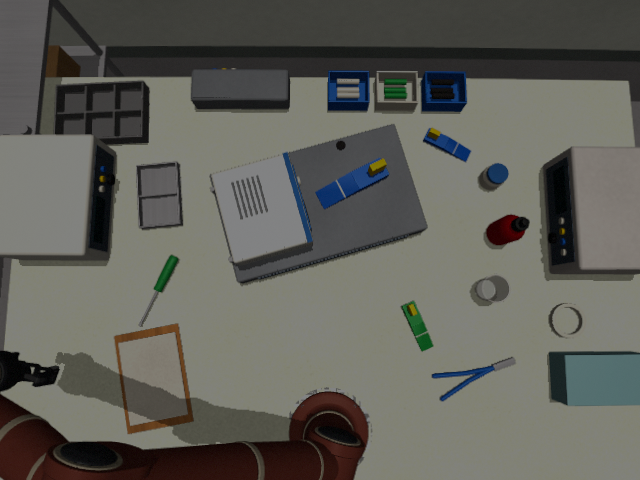

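View pics/side0.png

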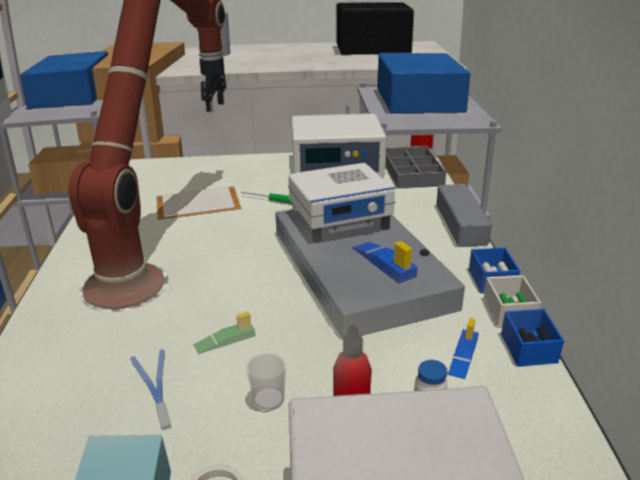

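View pics/wrist0.png

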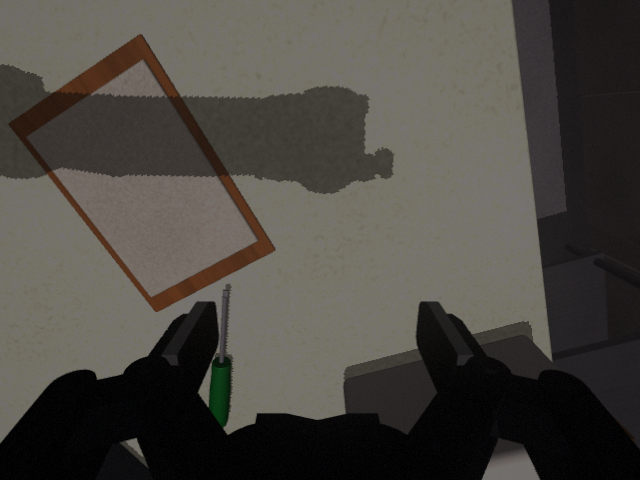

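The real wedge is the large blue one on the console: in the top view its fin is near (378,166) and its nose near (320,198). The small blue one at (446,143) and the green one are look-alikes. I'll zoom in to measure.

Run:
```python
import cv2
a=cv2.imread('pics/top0.png')[120:290,200:435];cv2.imwrite('pics/topz.png',cv2.resize(a*1,None,fx=3.4,fy=3.4,interpolation=cv2.INTER_CUBIC))
a=cv2.imread('pics/side0.png')[160:330,270:470];cv2.imwrite('pics/sidez.png',cv2.resize(a,None,fx=3.5,fy=3.5,interpolation=cv2.INTER_CUBIC))
```

```text
(no output)
```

View pics/topz.png

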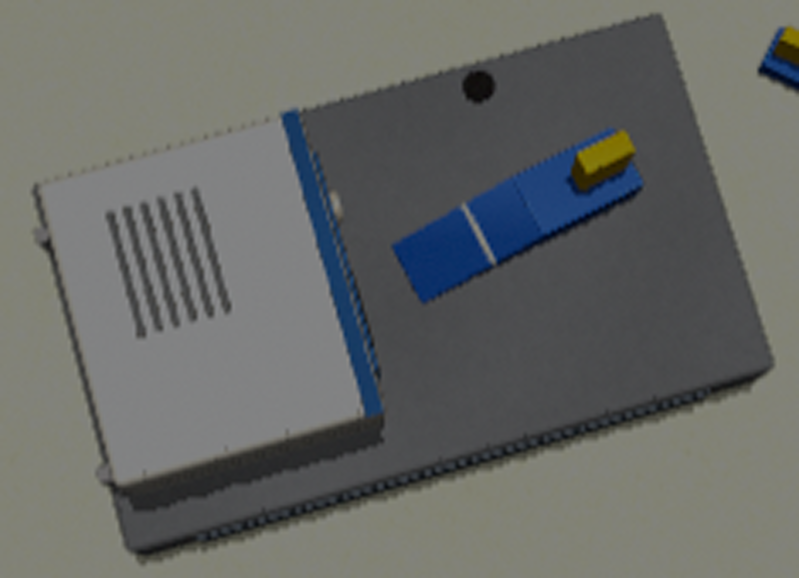

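View pics/sidez.png

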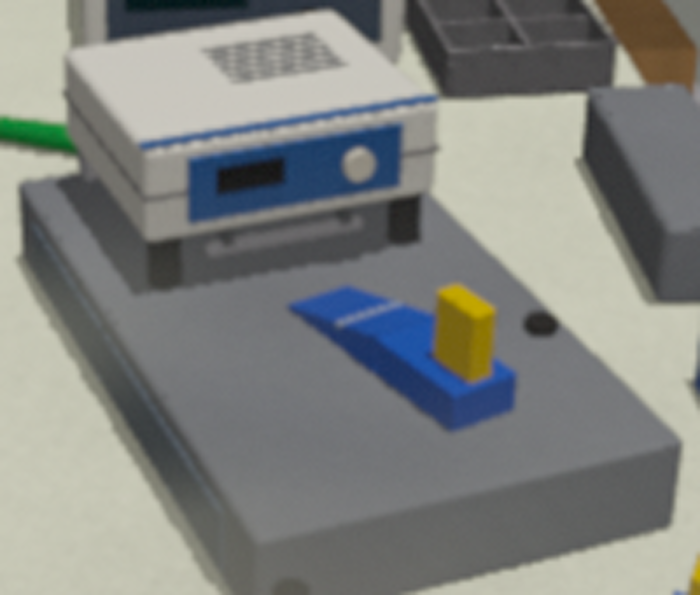

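```bash
cat > m1.py <<'E'
from h import *
p=get_image('top'); q=get_image('side')
Z=lambda a:(200+(a[0]+.5)/3.4-.5,120+(a[1]+.5)/3.4-.5)
ZS=lambda a:(270+(a[0]+.5)/3.5-.5,160+(a[1]+.5)/3.5-.5)
A,B,C=[atz(p,Z(a),.07) for a in [(660,15),(772,367),(133,548)]]
print('console',A,B,C,np.linalg.norm(A-B),np.linalg.norm(B-C))
for d in (A-B,):print('x ang',np.degrees(np.arctan2(d[1],d[0])))
d=C-B;print('y ang',np.degrees(np.arctan2(d[1],d[0])))
M=[atz(p,Z(a),.182) for a in [(283,112),(362,415),(296,112),(380,413)]];print('mod',M)
d=M[0]-M[1];print(np.degrees(np.arctan2(d[1],d[0])),np.linalg.norm(d))
n1,n2=[atz(p,Z(a),.073) for a in [(393,246),(425,302)]]
r1=atz(p,Z((643,186)),.098); r2=atz(p,Z((617,130)),.098)
s1,s2=[atz(p,Z(a),.088) for a in [(464,205),(495,264)]]
print('nose',n1,n2,(n1+n2)/2,np.linalg.norm(n1-n2));print('rear',r1,r2,np.linalg.norm(r1-r2))
print('len',np.linalg.norm((n1+n2-r1-r2)/2))
d=(n1+n2-r1-r2)/2;print('wedge ang',np.degrees(np.arctan2(d[1],d[0])))
print('stripe',(s1+s2)/2)
f=[atz(p,Z(a),.147) for a in [(572,150),(623,130),(635,147),(581,172)]];print('fin',f,np.mean(f,0))
# side
f=[atz(q,ZS(a),.147) for a in [(435,293),(460,284),(495,305),(470,317)]];print('fin side',f,np.mean(f,0))
nn=[atz(q,ZS(a),.070) for a in [(290,308)]];print(nn)
A2,B2=[atz(q,ZS(a),.07) for a in [(678,445),(255,545)]];print('cons side',A2,B2)
E
python3 m1.py
```

```text
console [ 0.78359021 -0.1702723   0.07      ] [ 0.51041732 -0.248673    0.07      ] [0.3750291  0.22269865 0.07      ] 0.2842008116790655 0.4904296115840795
x ang 16.013495165252923
y ang 106.02521978755111
mod [array([0.67060518, 0.10863155, 0.182     ]), array([0.4596439 , 0.05229012, 0.182     ]), array([0.67063199, 0.09963801, 0.182     ]), array([0.46103786, 0.04018269, 0.182     ])]
14.952989337761064 0.21835525396348213
nose [0.60067996 0.03368537 0.073     ] [0.55810897 0.00962834 0.073     ] [0.57939446 0.02165686 0.073     ] 0.04889815255756771
rear [ 0.6410345 -0.1510356  0.098    ] [ 0.68370505 -0.13244782  0.098     ] 0.04654332937942447
len 0.18495673158613263
wedge ang 116.92188421509427
stripe [ 0.60628091 -0.03051161  0.088     ]
fin [array([ 0.65421985, -0.09431005,  0.147     ]), array([ 0.66909931, -0.13084475,  0.147     ]), array([ 0.65663215, -0.13919987,  0.147     ]), array([ 0.63813628, -0.10052687,  0.147     ])] [ 0.6545219  -0.11622038  0.147     ]
fin side [array([ 0.63871847, -0.10338085,  0.147     ]), array([ 0.65632362, -0.0933878 ,  0.147     ]), array([ 0.67320236, -0.1213008 ,  0.147     ]), array([ 0.65508566, -0.13450703,  0.147     ])] [ 0.65583253 -0.11314412  0.147     ]
[array([0.56230255, 0.01807732, 0.07      ])]
cons side [ 0.78452155 -0.17148861  0.07      ] [ 0.51269947 -0.25159203  0.07      ]
```

```bash
cat >> h.py <<'E'
from scipy.spatial.transform import Rotation as R
def plan(target,xang):
    s=read_state();Rm=R.from_quat(s['ee_rot'])
    d=Rm.as_matrix().T@(np.array(target)-s['eef_pos'])*100
    a=np.radians(xang);X=np.array([np.cos(a),np.sin(a),0]);Zt=np.array([0,0,-1.]);G=R.from_matrix(np.c_[X,np.cross(Zt,X),Zt])
    print('shift cm',d.round(2),'rot deg',np.degrees((Rm.inv()*G).as_rotvec()).round(2))
def st():
    s=read_state();x=R.from_quat(s['ee_rot']).as_matrix();print('t',round(s['t'],2),'pos',s['eef_pos'].round(4),'xang',np.degrees(np.arctan2(x[1,0],x[0,0])).round(2),'tilt',np.degrees(np.arccos(-x[2,2])).round(2),'F',np.round(s['contact_force'],2),'M',np.round(s['moment'],2),'w',round(s['width'],4));return s
E
python3 -c "
from h import *
st();plan([.655,-.116,.25],116.5)"
```

```text
t 1.3 pos [0.1913 0.6212 0.2313] xang 162.89 tilt 0.0 F [-0.71  0.13 -0.33] M [-0.01  0.01  0.01] w 0.0851
shift cm [-66.01 -56.81  -1.87] rot deg [-0.    0.   46.39]
```

>>> move_arm --series '[{"dz": -3},{"dx": -66,"dy": -56.8,"dz": -3,"az": 46.4},{"dx": -66,"dy": -56.8,"dz": -3,"az": 46.4},{"dx": -66,"dy": -56.8,"dz": -3,"az": 46.4},{"dx": -66,"dy": -56.8,"dz": -3,"az": 46.4},{"dx": -66,"dy": -56.8,"dz": -3,"az": 46.4},{"dx": -66,"dy": -56.8,"dz": -3,"az": 46.4},{"dx": -66,"dy": -56.8,"dz": -3,"az": 46.4},{"dx": -66,"dy": -56.8,"dz": -3,"az": 46.4},{"dx": -66,"dy": -56.8,"dz": -3,"az": 46.4},{"dx": -66,"dy": -56.8,"dz": -3,"az": 46.4},{"dx": -66,"dy": -56.8,"dz": -3,"az": 46.4}]'

```text
schema error: expected keys ax, ay, az, dx, dy, dz, gripper
```

```bash
python3 -c "
from h import *
st();plan([.655,-.116,.25],116.5)"
```

```text
t 1.3 pos [0.1913 0.6212 0.2313] xang 162.89 tilt 0.0 F [-0.71  0.13 -0.33] M [-0.01  0.01  0.01] w 0.0851
shift cm [-66.01 -56.81  -1.87] rot deg [-0.    0.   46.39]
```

All keys are needed in every row.

>>> move_arm --series '[{"ax": 0,"ay": 0,"az": 0,"dx": 0,"dy": 0,"dz": -3,"gripper": 8.5},{"ax": 0,"ay": 0,"az": 46.4,"dx": -66,"dy": -56.8,"dz": -3,"gripper": 8.5},{"ax": 0,"ay": 0,"az": 46.4,"dx": -66,"dy": -56.8,"dz": -3,"gripper": 8.5},{"ax": 0,"ay": 0,"az": 46.4,"dx": -66,"dy": -56.8,"dz": -3,"gripper": 8.5},{"ax": 0,"ay": 0,"az": 46.4,"dx": -66,"dy": -56.8,"dz": -3,"gripper": 8.5},{"ax": 0,"ay": 0,"az": 46.4,"dx": -66,"dy": -56.8,"dz": -3,"gripper": 8.5},{"ax": 0,"ay": 0,"az": 46.4,"dx": -66,"dy": -56.8,"dz": -3,"gripper": 8.5},{"ax": 0,"ay": 0,"az": 46.4,"dx": -66,"dy": -56.8,"dz": -3,"gripper": 8.5},{"ax": 0,"ay": 0,"az": 46.4,"dx": -66,"dy": -56.8,"dz": -3,"gripper": 8.5},{"ax": 0,"ay": 0,"az": 46.4,"dx": -66,"dy": -56.8,"dz": -3,"gripper": 8.5},{"ax": 0,"ay": 0,"az": 46.4,"dx": -66,"dy": -56.8,"dz": -3,"gripper": 8.5},{"ax": 0,"ay": 0,"az": 46.4,"dx": -66,"dy": -56.8,"dz": -3,"gripper": 8.5}]'

```text
t: 2.5
eef_pos: [0.485, 0.154, 0.2617]
ee_rot: [0.526, 0.85, 0.001, 0.0]
contact_force: [0.4, -0.0, 0.3]
width: 0.0854
```

```bash
python3 -c "
from h import *
st();plan([.655,-.116,.25],116.5)"
```

```text
t 2.5 pos [0.485  0.154  0.2617] xang 116.51 tilt 0.06 F [ 0.36 -0.02  0.27] M [ 0.05 -0.04 -0.  ] w 0.0854
shift cm [-31.75   3.16   1.17] rot deg [ 0.06 -0.01  0.01]
```

>>> move_arm --series '[{"ax": 0,"ay": 0,"az": 0,"dx": -31.5,"dy": 3.1,"dz": 1.5,"gripper": 8.5},{"ax": 0,"ay": 0,"az": 0,"dx": -31.5,"dy": 3.1,"dz": 1.5,"gripper": 8.5},{"ax": 0,"ay": 0,"az": 0,"dx": -31.5,"dy": 3.1,"dz": 1.5,"gripper": 8.5},{"ax": 0,"ay": 0,"az": 0,"dx": -31.5,"dy": 3.1,"dz": 1.5,"gripper": 8.5},{"ax": 0,"ay": 0,"az": 0,"dx": -31.5,"dy": 3.1,"dz": 1.5,"gripper": 8.5},{"ax": 0,"ay": 0,"az": 0,"dx": -31.5,"dy": 3.1,"dz": 1.5,"gripper": 8.5},{"ax": 0,"ay": 0,"az": 0,"dx": -31.5,"dy": 3.1,"dz": 1.5,"gripper": 8.5},{"ax": 0,"ay": 0,"az": 0,"dx": -31.5,"dy": 3.1,"dz": 1.5,"gripper": 8.5},{"ax": 0,"ay": 0,"az": 0,"dx": -31.5,"dy": 3.1,"dz": 1.5,"gripper": 8.5}]'

```text
t: 3.4
eef_pos: [0.6521, -0.1116, 0.2459]
ee_rot: [0.526, 0.85, 0.0, -0.001]
contact_force: [-0.5, 0.3, 0.1]
width: 0.0848
```

```bash
python3 -c "
from h import *
s=st();plan([.655,-.116,.25],116.5)
p=get_image('wrist');save(p,'w1.png')
print(search_frame(p,'wedge_grip'),search_frame(p,'wedge_nose'))
print(proj(p,[.655,-.116,.148],s),proj(p,[.579,.0217,.073],s))
"
```

```text
t 3.4 pos [ 0.6521 -0.1116  0.2459] xang 116.5 tilt 0.1 F [-0.47  0.27  0.09] M [0.05 0.02 0.04] w 0.0848
shift cm [-0.52  0.06 -0.41] rot deg [-0.01 -0.1   0.  ]
[{'uv': [323.4, 369.7], 'conf': 0.9}, {'uv': [315.9, 138.6], 'conf': 0.73}, {'uv': [3.3, 141.9], 'conf': 0.5}] [{'uv': [323.8, 367.2], 'conf': 0.71}, {'uv': [4.1, 138.2], 'conf': 0.7}, {'uv': [314.2, 134.0], 'conf': 0.59}]
[318.21253773 243.06992579] [309.90875675  26.70616163]
```

View pics/w1.png

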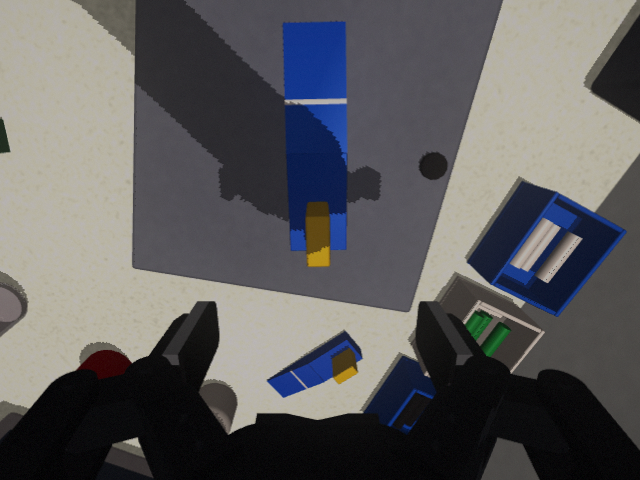

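```bash
python3 -c "
from h import *
s=st()
p=get_image('wrist')
g=lambda u,v,z:atz(p,(u,v),z,s)
n=(g(283.5,22,.073)+g(345.5,22,.073))/2
fr=(g(306.5,266,.148)+g(329.5,266,.148))/2
r=(g(291,250,.098)+g(347,250,.098))/2
st1=(g(285,101,.088)+g(347,101,.088))/2
print(n,fr,r,st1)
for a in(fr,r):
  d=n-a;print(np.degrees(np.arctan2(d[1],d[0])),np.linalg.norm(d[:2]))
print('pad',g(433,166,.078))
c=[g(134,267,.07),g(410,310,.07),g(502,0,.07),g(136,0,.07)];print(c)
for a,b in((0,1),(1,2),(0,3)):
  d=c[b]-c[a];print(np.degrees(np.arctan2(d[1],d[0])),np.linalg.norm(d))
"
```

```text
t 3.55 pos [ 0.6522 -0.11    0.2466] xang 116.66 tilt 0.09 F [-0.1  -0.18 -0.64] M [-0.04 -0.02 -0.01] w 0.0846
[0.58059394 0.0278816  0.073     ] [ 0.66341936 -0.13112011  0.148     ] [ 0.66716958 -0.13614535  0.098     ] [ 0.60849281 -0.02507249  0.088     ]
117.51541232814367 0.17928077224445754
117.8256963276035 0.18547286230518445
pad [ 0.72530958 -0.02627166  0.078     ]
[array([ 0.51475875, -0.24496379,  0.07      ]), array([ 0.78746227, -0.16288595,  0.07      ]), array([0.70649797, 0.10938066, 0.07      ]), array([ 0.44664085, -0.02122345,  0.07      ])]
16.750654062842667 0.28478760528601044
106.56097164261266 0.28404986614730615
106.93290633159813 0.2338798587851746
```

```bash
python3 -c "
from h import *
st();plan([.656,-.1165,.105],117.3)"
```

```text
t 3.6 pos [ 0.6522 -0.1102  0.2467] xang 116.65 tilt 0.07 F [-0.61 -0.83  0.48] M [ 0.01  0.05 -0.02] w 0.0845
shift cm [-0.74  0.05 14.17] rot deg [ 0.04 -0.06 -0.65]
```

>>> move_arm --series '[{"ax": 0,"ay": 0,"az": -0.7,"dx": -0.7,"dy": 0,"dz": 3,"gripper": 8.5},{"ax": 0,"ay": 0,"az": -0.7,"dx": -0.7,"dy": 0,"dz": 6,"gripper": 6},{"ax": 0,"ay": 0,"az": -0.7,"dx": -0.7,"dy": 0,"dz": 8,"gripper": 6},{"ax": 0,"ay": 0,"az": -0.7,"dx": -0.7,"dy": 0,"dz": 8,"gripper": 6},{"ax": 0,"ay": 0,"az": -0.7,"dx": -0.7,"dy": 0,"dz": 8,"gripper": 6}]'

```text
t: 4.1
eef_pos: [0.6558, -0.1179, 0.1671]
ee_rot: [0.521, 0.854, 0.0, 0.0]
contact_force: [-0.3, 0.7, 0.1]
width: 0.06
```

```bash
python3 -c "
from h import *
s=st();plan([.656,-.1165,.105],117.3)
p=get_image('wrist');save(p,'w2.png')
print(proj(p,[.6545,-.1138,.148],s))
"
```

```text
t 4.1 pos [ 0.6558 -0.1179  0.1671] xang 117.26 tilt 0.05 F [-0.29  0.75  0.08] M [-0.07 -0.01  0.06] w 0.06
shift cm [0.11 0.07 6.21] rot deg [ 0.04  0.01 -0.04]
[318.8813945  277.62571538]
```

View pics/w2.png

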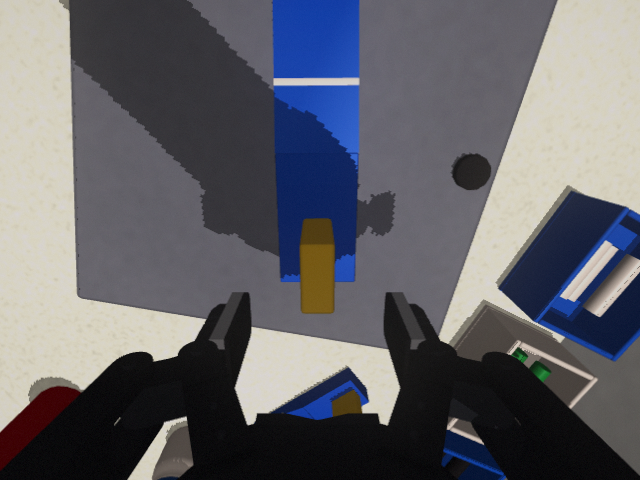

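The fin's top face spans rows 245–313, centred at (317,279), and the prediction was (319,278), so it's aligned with the fingers. Next: descend and grip.

>>> move_arm --series '[{"ax": 0,"ay": 0,"az": 0,"dx": 0,"dy": 0.1,"dz": 2,"gripper": 6},{"ax": 0,"ay": 0,"az": 0,"dx": 0,"dy": 0.1,"dz": 4,"gripper": 6},{"ax": 0,"ay": 0,"az": 0,"dx": 0,"dy": 0.1,"dz": 5.5,"gripper": 6},{"ax": 0,"ay": 0,"az": 0,"dx": 0,"dy": 0.1,"dz": 6.0,"gripper": 6},{"ax": 0,"ay": 0,"az": 0,"dx": 0,"dy": 0.1,"dz": 6.0,"gripper": 3},{"ax": 0,"ay": 0,"az": 0,"dx": 0,"dy": 0.1,"dz": 6.0,"gripper": 3},{"ax": 0,"ay": 0,"az": 0,"dx": 0,"dy": 0.1,"dz": 6.0,"gripper": 3}]' --force 40

```text
t: 4.85
eef_pos: [0.6572, -0.1186, 0.1076]
ee_rot: [0.521, 0.853, 0.0, 0.001]
contact_force: [-0.3, 1.0, 0.4]
width: 0.0301
```

```bash
python3 -c "
from h import *
s=st()
p=get_image('side');save(p,'s2.png')
a=cv2.imread('pics/s2.png')[130:330,270:470];cv2.imwrite('pics/s2z.png',cv2.resize(a,None,fx=3,fy=3,interpolation=cv2.INTER_CUBIC))
"
```

```text
t 4.85 pos [ 0.6572 -0.1186  0.1076] xang 117.18 tilt 0.13 F [-0.29  1.03  0.45] M [-0.01 -0.01 -0.05] w 0.0301
```

View pics/s2z.png

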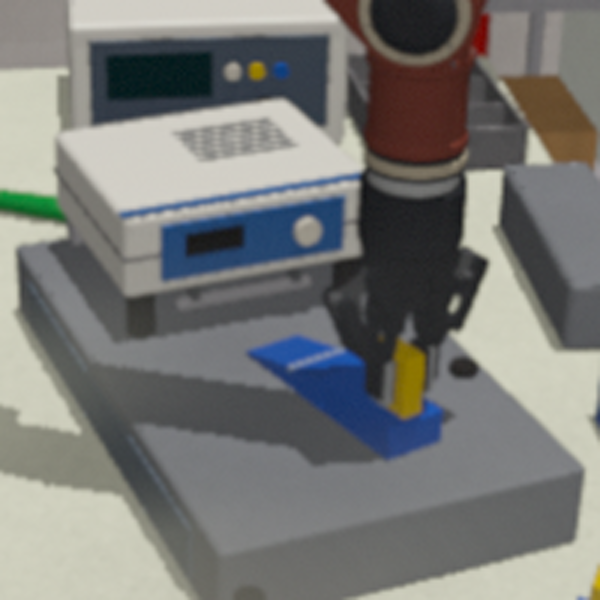

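The fingers straddle the fin (near (405,380) in the crop). Closing now.

>>> move_arm --series '[{"ax": 0,"ay": 0,"az": 0,"dx": 0,"dy": 0,"dz": 0,"gripper": 2},{"ax": 0,"ay": 0,"az": 0,"dx": 0,"dy": 0,"dz": 0,"gripper": 1},{"ax": 0,"ay": 0,"az": 0,"dx": 0,"dy": 0,"dz": 0,"gripper": 1},{"ax": 0,"ay": 0,"az": 0,"dx": 0,"dy": 0,"dz": 0,"gripper": 1},{"ax": 0,"ay": 0,"az": 0,"dx": 0,"dy": 0,"dz": 0,"gripper": 1}]' --force 60

```text
t: 5.4
eef_pos: [0.6567, -0.1185, 0.107]
ee_rot: [0.521, 0.853, 0.0, 0.001]
contact_force: [-1.0, -0.2, 4.9]
width: 0.0173
```

```bash
python3 -c "
from h import *
s=st()
p=get_image('side');save(p,'s3.png')
s=st()
p=get_image('wrist');save(p,'w3.png')
g=lambda u,v,z:atz(p,(u,v),z,s)
a=cv2.imread('pics/s3.png')[130:330,270:470];cv2.imwrite('pics/s3z.png',cv2.resize(a,None,fx=3,fy=3,interpolation=cv2.INTER_CUBIC))
"
```

```text
t 5.4 pos [ 0.6567 -0.1185  0.107 ] xang 117.18 tilt 0.06 F [-1.04 -0.19  4.92] M [0.09 0.09 0.03] w 0.0173
t 5.45 pos [ 0.6567 -0.1185  0.107 ] xang 117.18 tilt 0.06 F [-0.97  0.76  4.65] M [0.06 0.1  0.02] w 0.0174
```

View pics/s3z.png

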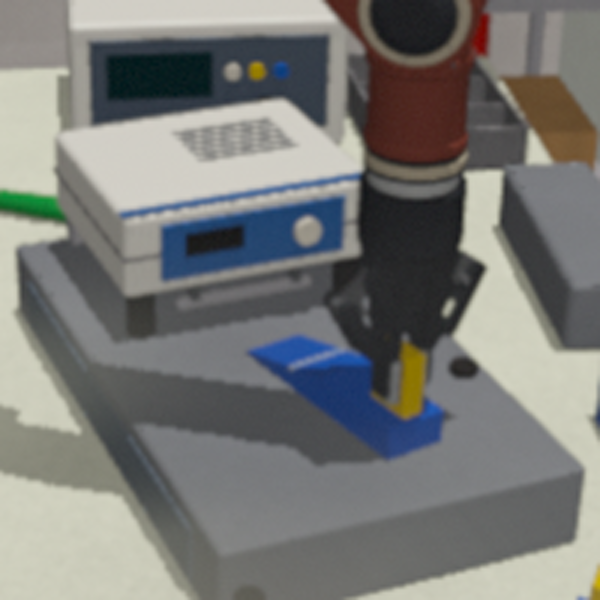

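View pics/w3.png

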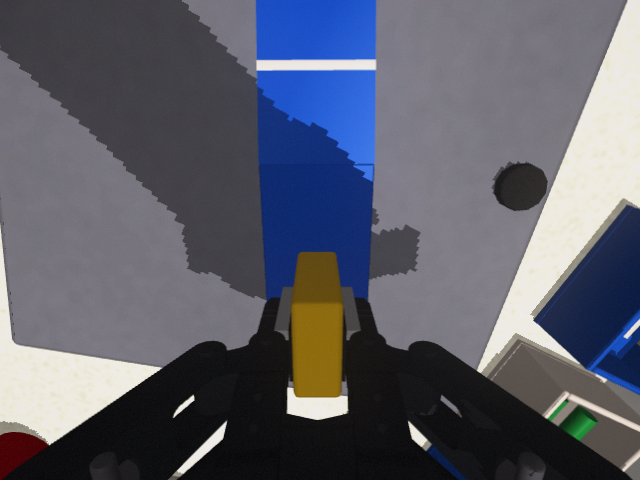

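```bash
python3 -c "
from h import *
s=st()
plan([.617,-.1006,.107],106.2)"
```

```text
t 5.5 pos [ 0.6567 -0.1185  0.107 ] xang 117.18 tilt 0.06 F [-1.05  1.33  5.29] M [0.11 0.11 0.04] w 0.0171
shift cm [ 3.41 -2.71 -0.  ] rot deg [ 0.05  0.04 10.98]
```

>>> move_arm --series '[{"ax": 0,"ay": 0,"az": 2,"dx": 0.6,"dy": -0.5,"dz": 0,"gripper": 1},{"ax": 0,"ay": 0,"az": 4,"dx": 1.2,"dy": -1.0,"dz": 0,"gripper": 1},{"ax": 0,"ay": 0,"az": 6,"dx": 1.8,"dy": -1.5,"dz": 0,"gripper": 1},{"ax": 0,"ay": 0,"az": 8,"dx": 2.4,"dy": -2.0,"dz": 0,"gripper": 1},{"ax": 0,"ay": 0,"az": 10,"dx": 3.0,"dy": -2.4,"dz": 0,"gripper": 1},{"ax": 0,"ay": 0,"az": 11,"dx": 3.4,"dy": -2.7,"dz": 0,"gripper": 1},{"ax": 0,"ay": 0,"az": 11,"dx": 3.4,"dy": -2.7,"dz": 0,"gripper": 1},{"ax": 0,"ay": 0,"az": 11,"dx": 3.4,"dy": -2.7,"dz": 0,"gripper": 1}]'

```text
t: 6.3
eef_pos: [0.6163, -0.1002, 0.107]
ee_rot: [0.601, 0.799, 0.0, 0.0]
contact_force: [-0.4, -0.9, 7.1]
width: 0.0178
```

```bash
python3 -c "
from h import *
s=st();plan([.617,-.1006,.107],106.2)
p=get_image('wrist');save(p,'w4.png')
s=st()
p=get_image('top');save(p,'t4.png')
a=cv2.imread('pics/t4.png')[120:290,200:435];cv2.imwrite('pics/t4z.png',cv2.resize(a,None,fx=3.4,fy=3.4,interpolation=cv2.INTER_CUBIC))
p=get_image('side');save(p,'s4.png')
a=cv2.imread('pics/s4.png')[130:330,270:470];cv2.imwrite('pics/s4z.png',cv2.resize(a,None,fx=3,fy=3,interpolation=cv2.INTER_CUBIC))
"
```

```text
t 6.3 pos [ 0.6163 -0.1002  0.107 ] xang 106.08 tilt 0.01 F [-0.38 -0.94  7.07] M [-0.3  -0.2  -0.14] w 0.0178
shift cm [-0.06  0.06 -0.  ] rot deg [ 0.01 -0.   -0.12]
t 6.35 pos [ 0.6163 -0.1001  0.107 ] xang 106.08 tilt 0.01 F [-0.2  -0.56  7.39] M [-0.33 -0.27 -0.19] w 0.0176
```

View pics/w4.png

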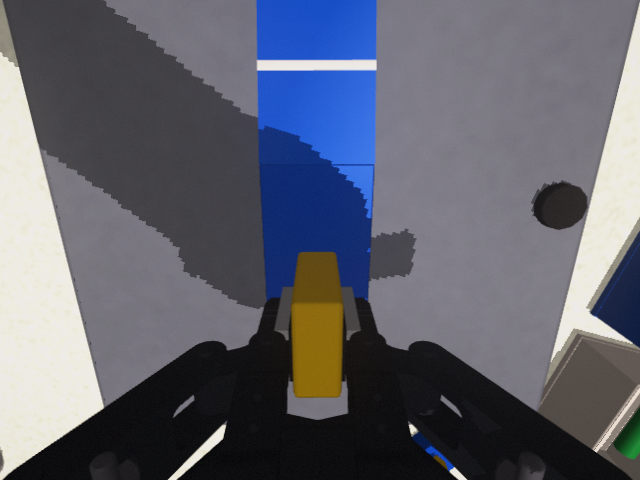

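View pics/t4z.png

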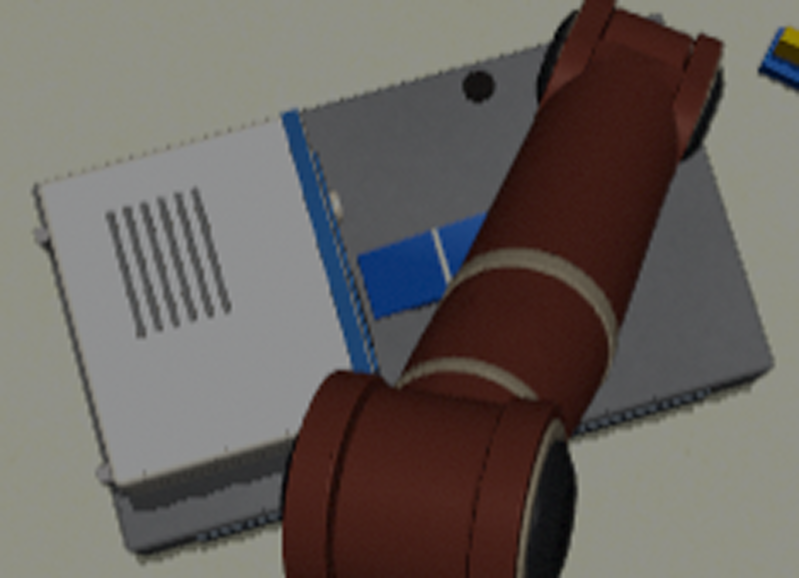

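View pics/s4z.png

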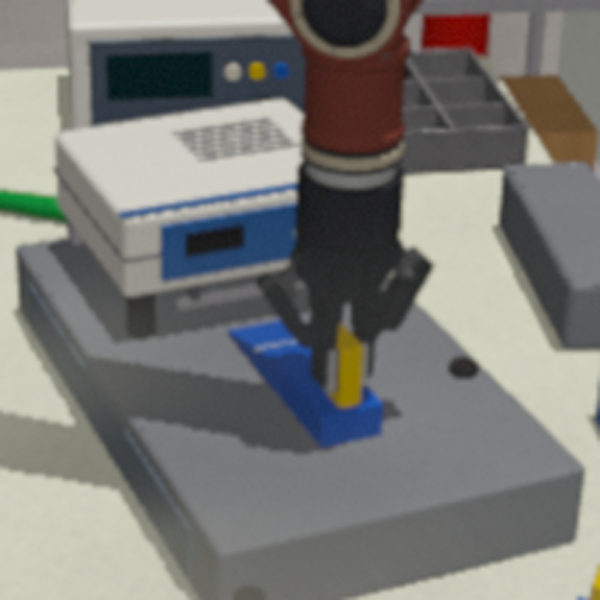

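>>> move_arm --series '[{"ax": 0,"ay": 0,"az": 0,"dx": 1,"dy": 0,"dz": 0,"gripper": 1},{"ax": 0,"ay": 0,"az": 0,"dx": 2,"dy": 0,"dz": 0,"gripper": 1},{"ax": 0,"ay": 0,"az": 0,"dx": 3,"dy": 0,"dz": 0,"gripper": 1},{"ax": 0,"ay": 0,"az": 0,"dx": 4,"dy": 0,"dz": 0,"gripper": 1},{"ax": 0,"ay": 0,"az": 0,"dx": 5,"dy": 0,"dz": 0,"gripper": 1},{"ax": 0,"ay": 0,"az": 0,"dx": 5.5,"dy": 0,"dz": 0,"gripper": 1},{"ax": 0,"ay": 0,"az": 0,"dx": 5.5,"dy": 0,"dz": 0,"gripper": 1}]'

```text
t: 7.15
eef_pos: [0.601, -0.0474, 0.1069]
ee_rot: [0.601, 0.799, -0.0, 0.0]
contact_force: [1.2, -1.1, 7.4]
width: 0.0171
```

```bash
cat > look.py <<'E'
from h import *
import sys
s=st();u=np.array([np.cos(np.radians(106.2)),np.sin(np.radians(106.2)),0])
d=s['eef_pos']-np.array([.5654,.077,0])
print('Fu',round(float(s['contact_force']@u),2),'TCP before face mm',round(float(-d@u)*1000,1),'lat',round(float(d@[u[1],-u[0],0])*1000,1))
if len(sys.argv)>1:
    n=sys.argv[1];p=get_image('side');save(p,n+'.png')
    a=cv2.imread('pics/'+n+'.png')[160:300,280:440];cv2.imwrite('pics/'+n+'z.png',cv2.resize(a,None,fx=4.5,fy=4.5,interpolation=cv2.INTER_CUBIC))
E
python3 look.py s5
```

```text
t 7.15 pos [ 0.601  -0.0474  0.1069] xang 106.13 tilt 0.04 F [ 1.21 -1.1   7.42] M [-0.33 -0.27 -0.08] w 0.0171
Fu -1.39 TCP before face mm 129.4 lat -0.5
```

View pics/s5z.png

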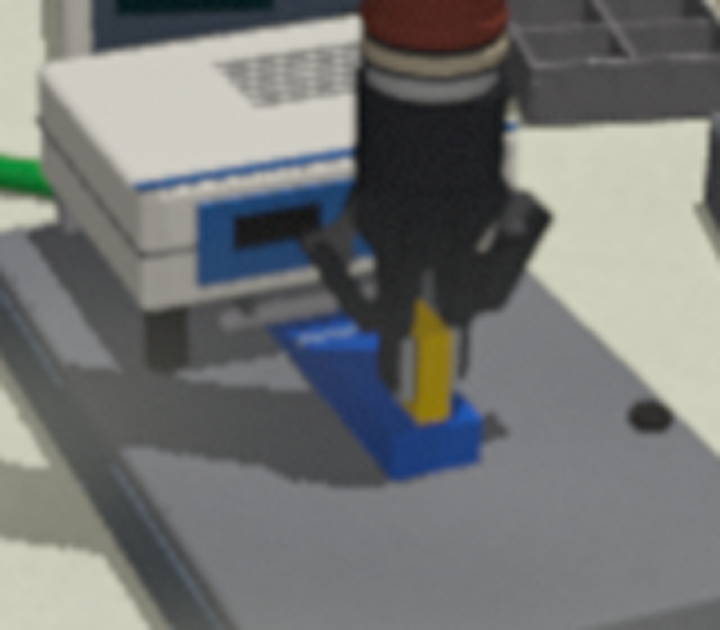

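>>> move_arm --series '[{"ax": 0,"ay": 0,"az": 0,"dx": 0.2,"dy": 0,"dz": 0,"gripper": 1},{"ax": 0,"ay": 0,"az": 0,"dx": 0.4,"dy": 0,"dz": 0,"gripper": 1},{"ax": 0,"ay": 0,"az": 0,"dx": 0.6,"dy": 0,"dz": 0,"gripper": 1},{"ax": 0,"ay": 0,"az": 0,"dx": 0.8,"dy": 0,"dz": 0,"gripper": 1},{"ax": 0,"ay": 0,"az": 0,"dx": 0.8,"dy": 0,"dz": 0,"gripper": 1}]'

```text
t: 7.7
eef_pos: [0.5989, -0.0412, 0.1069]
ee_rot: [0.602, 0.799, -0.001, 0.001]
contact_force: [1.0, -4.4, 6.4]
width: 0.0174
```

```bash
python3 look.py
```

```text
t 7.7 pos [ 0.5989 -0.0412  0.1069] xang 106.04 tilt 0.12 F [ 0.95 -4.4   6.37] M [-0.5  -0.28 -0.08] w 0.0174
Fu -4.49 TCP before face mm 122.9 lat -0.8
```

>>> move_arm --series '[{"ax": 0,"ay": 0,"az": 0,"dx": 0.1,"dy": 0,"dz": 0,"gripper": 1},{"ax": 0,"ay": 0,"az": 0,"dx": 0.2,"dy": 0,"dz": 0,"gripper": 1},{"ax": 0,"ay": 0,"az": 0,"dx": 0.2,"dy": 0,"dz": 0,"gripper": 1}]'

```text
t: 8.0
eef_pos: [0.5985, -0.0396, 0.107]
ee_rot: [0.602, 0.799, -0.001, 0.001]
contact_force: [1.6, -3.9, 6.0]
width: 0.0175
```

```bash
python3 look.py s6
```

```text
t 8.0 pos [ 0.5985 -0.0396  0.107 ] xang 106.03 tilt 0.14 F [ 1.63 -3.91  6.  ] M [-0.61 -0.35 -0.08] w 0.0175
Fu -4.21 TCP before face mm 121.2 lat -0.8
```

View pics/s6z.png

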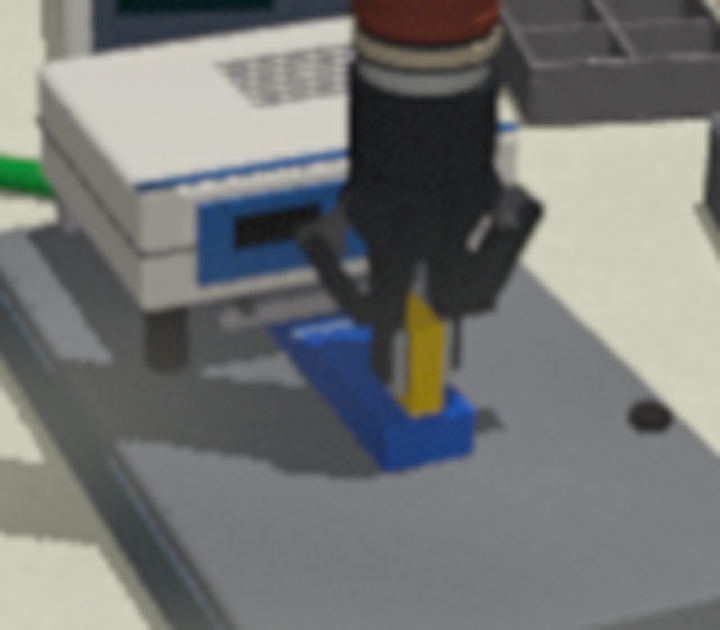

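>>> move_arm --series '[{"ax": 0,"ay": 0,"az": 0,"dx": 0.1,"dy": 0,"dz": 0,"gripper": 1},{"ax": 0,"ay": 0,"az": 0,"dx": 0.2,"dy": 0,"dz": 0,"gripper": 1},{"ax": 0,"ay": 0,"az": 0,"dx": 0.3,"dy": 0,"dz": 0,"gripper": 1},{"ax": 0,"ay": 0,"az": 0,"dx": 0.3,"dy": 0,"dz": 0,"gripper": 1}]'

```text
t: 8.45
eef_pos: [0.5978, -0.0376, 0.1069]
ee_rot: [0.602, 0.799, -0.001, 0.002]
contact_force: [0.6, -5.6, 6.5]
width: 0.0176
```

```bash
python3 look.py
```

```text
t 8.45 pos [ 0.5978 -0.0376  0.1069] xang 106.0 tilt 0.21 F [ 0.61 -5.56  6.52] M [-0.7  -0.44 -0.05] w 0.0176
Fu -5.51 TCP before face mm 119.1 lat -0.9
```

>>> move_arm --series '[{"ax": 0,"ay": 0,"az": 0,"dx": 0.1,"dy": 0,"dz": 0,"gripper": 1},{"ax": 0,"ay": 0,"az": 0,"dx": 0.2,"dy": 0,"dz": 0,"gripper": 1},{"ax": 0,"ay": 0,"az": 0,"dx": 0.3,"dy": 0,"dz": 0,"gripper": 1},{"ax": 0,"ay": 0,"az": 0,"dx": 0.4,"dy": 0,"dz": 0,"gripper": 1},{"ax": 0,"ay": 0,"az": 0,"dx": 0.4,"dy": 0,"dz": 0,"gripper": 1}]'

```text
t: 8.95
eef_pos: [0.5975, -0.0374, 0.1073]
ee_rot: [0.603, 0.798, -0.002, 0.004]
contact_force: [3.6, -10.2, 5.0]
width: 0.0173
```

```bash
python3 look.py s7
python3 - <<'E'
import cv2,numpy as np
a=cv2.imread('pics/s4.png');b=cv2.imread('pics/s7.png')
# module left-front region shift
A=a[190:235,283:318];
r=cv2.matchTemplate(b[180:245,275:330],A,cv2.TM_CCOEFF_NORMED);print(cv2.minMaxLoc(r),'zero at (8,10)')
E
```

```text
t 8.95 pos [ 0.5975 -0.0374  0.1073] xang 105.86 tilt 0.51 F [  3.56 -10.24   4.96] M [-1.52 -0.57 -0.05] w 0.0173
Fu -10.82 TCP before face mm 118.8 lat -1.1
(-0.1819591373205185, 0.9948830604553223, (0, 18), (8, 10)) zero at (8,10)
```

View pics/s7z.png

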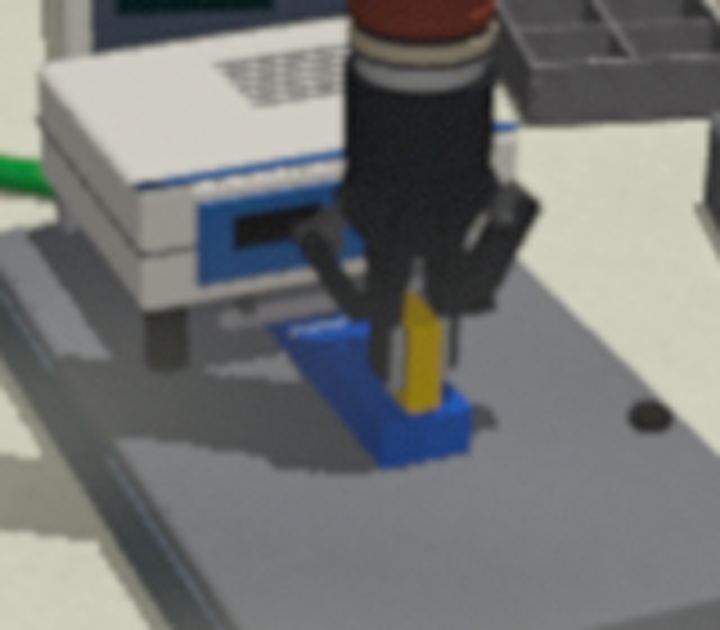

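The push stalled at TCP 119 mm before the face, and the force rose to about 11 N. The module hasn't moved in the picture (left foot base still at (165,370) in the crop), so this is contact with the bar. I'll push on slowly.

>>> move_arm --series '[{"ax": 0,"ay": 0,"az": 0,"dx": 0.1,"dy": 0,"dz": 0,"gripper": 1},{"ax": 0,"ay": 0,"az": 0,"dx": 0.2,"dy": 0,"dz": 0,"gripper": 1},{"ax": 0,"ay": 0,"az": 0,"dx": 0.3,"dy": 0,"dz": 0,"gripper": 1},{"ax": 0,"ay": 0,"az": 0,"dx": 0.4,"dy": 0,"dz": 0,"gripper": 1},{"ax": 0,"ay": 0,"az": 0,"dx": 0.4,"dy": 0,"dz": 0,"gripper": 1}]' --force 80

```text
t: 9.5
eef_pos: [0.5963, -0.0339, 0.1074]
ee_rot: [0.603, 0.798, -0.002, 0.004]
contact_force: [3.2, -10.2, 5.0]
width: 0.0171
```

```bash
python3 look.py s8
```

```text
t 9.5 pos [ 0.5963 -0.0339  0.1074] xang 105.84 tilt 0.53 F [  3.18 -10.15   5.03] M [-1.56 -0.58 -0.06] w 0.0171
Fu -10.64 TCP before face mm 115.1 lat -1.2
```

View pics/s8z.png

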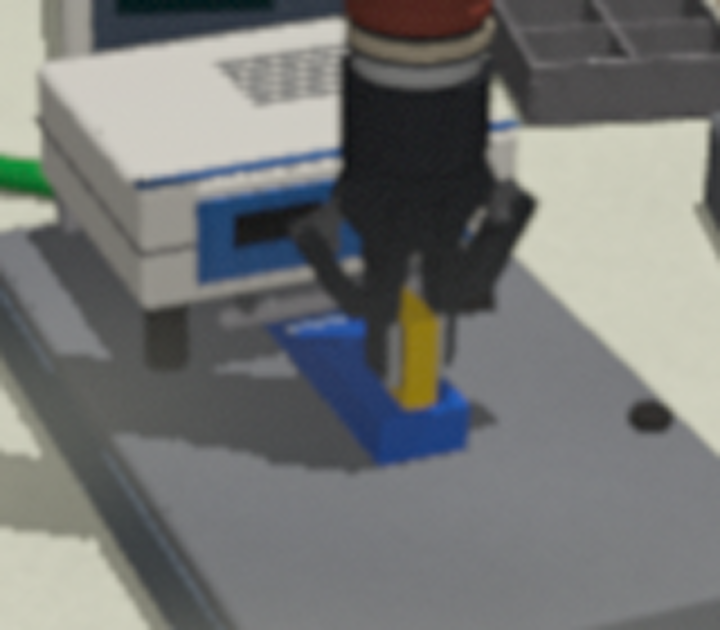

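>>> move_arm --series '[{"ax": 0,"ay": 0,"az": 0,"dx": 0.1,"dy": 0,"dz": 0,"gripper": 1},{"ax": 0,"ay": 0,"az": 0,"dx": 0.2,"dy": 0,"dz": 0,"gripper": 1},{"ax": 0,"ay": 0,"az": 0,"dx": 0.3,"dy": 0,"dz": 0,"gripper": 1},{"ax": 0,"ay": 0,"az": 0,"dx": 0.4,"dy": 0,"dz": 0,"gripper": 1},{"ax": 0,"ay": 0,"az": 0,"dx": 0.5,"dy": 0,"dz": 0,"gripper": 1},{"ax": 0,"ay": 0,"az": 0,"dx": 0.6,"dy": 0,"dz": 0,"gripper": 1},{"ax": 0,"ay": 0,"az": 0,"dx": 0.6,"dy": 0,"dz": 0,"gripper": 1}]'

```text
t: 10.25
eef_pos: [0.5944, -0.0276, 0.1071]
ee_rot: [0.603, 0.798, -0.002, 0.003]
contact_force: [4.2, -9.8, 5.6]
width: 0.0173
```

```bash
cat > lift.py <<'E'
import cv2,numpy as np,sys
# sub-pixel vertical shift of module's left-front lower area between s4 and given
a=cv2.imread('pics/s4.png',0).astype(np.float32);b=cv2.imread('pics/'+sys.argv[1]+'.png',0).astype(np.float32)
for name,(y0,y1,x0,x1) in {'modcorner':(196,232,286,326),'foot':(225,245,306,326),'ref instrument':(165,190,300,345)}.items():
    U=8;A=cv2.resize(a[y0:y1,x0:x1],None,fx=U,fy=U,interpolation=cv2.INTER_CUBIC)
    B=cv2.resize(b[y0-6:y1+6,x0-6:x1+6],None,fx=U,fy=U,interpolation=cv2.INTER_CUBIC)
    m=cv2.minMaxLoc(cv2.matchTemplate(B,A,cv2.TM_CCOEFF_NORMED));print(name,'dx',m[3][0]/U-6,'dy',m[3][1]/U-6,round(m[1],3))
E
python3 look.py s9; python3 lift.py s8; python3 lift.py s9
python3 - <<'E'
from h import *
p=get_image('side')
# px per mm of lift at module left-front corner
c=np.array([.5654,.077,.11])-.11*np.array([.960,.279,0])
for l in(0,.003,.005,.01):print(l,proj(p,c+[0,0,l]))
E
```

```text
t 10.25 pos [ 0.5944 -0.0276  0.1071] xang 105.85 tilt 0.46 F [ 4.2  -9.77  5.59] M [-1.31 -0.54 -0.03] w 0.0173
Fu -10.55 TCP before face mm 108.5 lat -1.3
modcorner dx -0.125 dy -0.25 0.984
foot dx 0.0 dy -0.125 0.928
ref instrument dx -0.125 dy -0.125 0.996
modcorner dx -0.25 dy -0.875 0.951
foot dx 0.0 dy -0.875 0.927
ref instrument dx 0.0 dy -0.25 0.993
0 [309.02002555 229.14517156]
0.003 [308.99363678 228.04405814]
0.005 [308.97602694 227.30875564]
0.01 [308.93194185 225.46619965]
```

View pics/s9z.png

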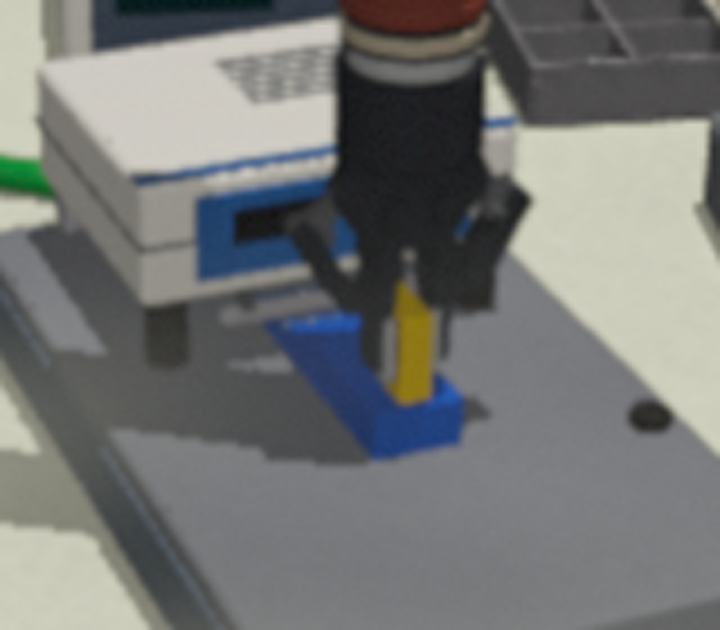

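The front has risen about 2–2.5 mm by image shift, and the travel past contact implies 2.8 mm. Next I'll advance 9 mm more, to about 5 mm of lift.

>>> move_arm --series '[{"ax": 0,"ay": 0,"az": 0,"dx": 0.1,"dy": 0,"dz": 0,"gripper": 1},{"ax": 0,"ay": 0,"az": 0,"dx": 0.2,"dy": 0,"dz": 0,"gripper": 1},{"ax": 0,"ay": 0,"az": 0,"dx": 0.3,"dy": 0,"dz": 0,"gripper": 1},{"ax": 0,"ay": 0,"az": 0,"dx": 0.4,"dy": 0,"dz": 0,"gripper": 1},{"ax": 0,"ay": 0,"az": 0,"dx": 0.5,"dy": 0,"dz": 0,"gripper": 1},{"ax": 0,"ay": 0,"az": 0,"dx": 0.6,"dy": 0,"dz": 0,"gripper": 1},{"ax": 0,"ay": 0,"az": 0,"dx": 0.7,"dy": 0,"dz": 0,"gripper": 1},{"ax": 0,"ay": 0,"az": 0,"dx": 0.8,"dy": 0,"dz": 0,"gripper": 1},{"ax": 0,"ay": 0,"az": 0,"dx": 0.9,"dy": 0,"dz": 0,"gripper": 1},{"ax": 0,"ay": 0,"az": 0,"dx": 0.9,"dy": 0,"dz": 0,"gripper": 1},{"ax": 0,"ay": 0,"az": 0,"dx": 0.9,"dy": 0,"dz": 0,"gripper": 1}]'

```text
t: 11.45
eef_pos: [0.5917, -0.0186, 0.107]
ee_rot: [0.603, 0.798, -0.002, 0.003]
contact_force: [2.9, -9.6, 4.8]
width: 0.0175
```

```bash
python3 look.py sa; python3 lift.py sa
```

```text
t 11.45 pos [ 0.5917 -0.0186  0.107 ] xang 105.86 tilt 0.42 F [ 2.9  -9.6   4.78] M [-1.32 -0.52  0.03] w 0.0175
Fu -10.03 TCP before face mm 99.1 lat -1.4
modcorner dx -0.375 dy -1.75 0.869
foot dx -0.125 dy -1.875 0.928
ref instrument dx 0.125 dy -0.5 0.993
```

View pics/saz.png

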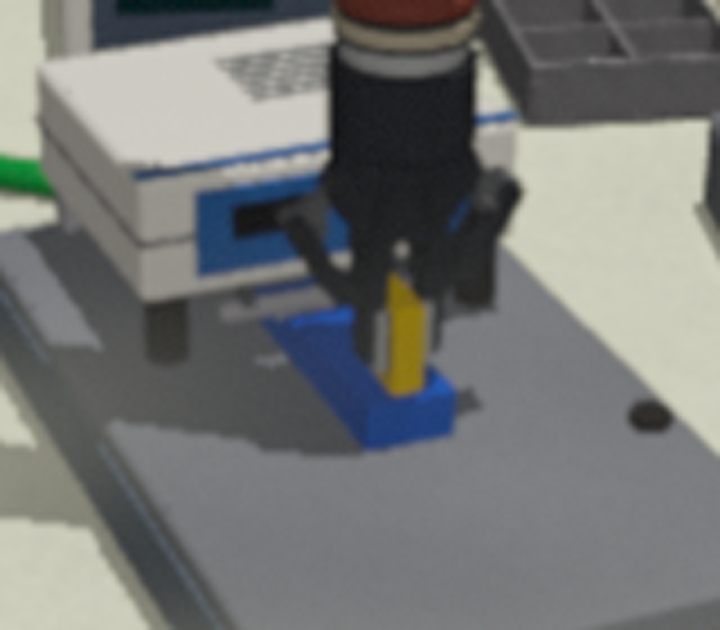

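>>> move_arm --series '[{"ax": 0,"ay": 0,"az": 0,"dx": 0,"dy": 0,"dz": 0,"gripper": 1},{"ax": 0,"ay": 0,"az": 0,"dx": 0,"dy": 0,"dz": 0,"gripper": 1},{"ax": 0,"ay": 0,"az": 0,"dx": 0,"dy": 0,"dz": 0,"gripper": 1},{"ax": 0,"ay": 0,"az": 0,"dx": 0,"dy": 0,"dz": 0,"gripper": 1},{"ax": 0,"ay": 0,"az": 0,"dx": 0,"dy": 0,"dz": 0,"gripper": 1}]'

```text
t: 12.0
eef_pos: [0.5917, -0.0186, 0.1071]
ee_rot: [0.603, 0.798, -0.002, 0.003]
contact_force: [2.3, -9.4, 4.2]
width: 0.0168
```

```bash
python3 look.py sb; python3 lift.py sb
python3 - <<'E'
from h import *
p=get_image('top');save(p,'tb.png')
E
```

```text
t 12.0 pos [ 0.5917 -0.0186  0.1071] xang 105.86 tilt 0.42 F [ 2.27 -9.39  4.2 ] M [-1.32 -0.45 -0.03] w 0.0168
Fu -9.65 TCP before face mm 99.1 lat -1.4
modcorner dx -0.375 dy -1.75 0.87
foot dx 0.0 dy -1.875 0.929
ref instrument dx 0.125 dy -0.5 0.993
```

View pics/tb.png

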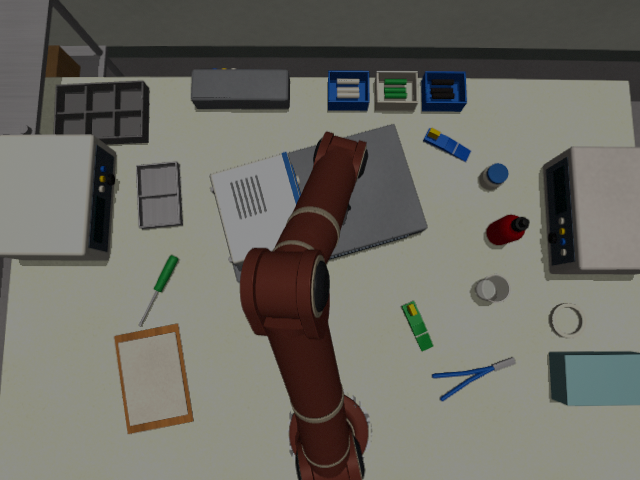

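All the bystanders are where they started: driver (165,280), jar (496,175), bottle (507,229), beaker (490,290) and tray (160,195). The arm's elbow passes well above the module, and the pose and force are steady, so I'm handing in.

```bash
python3 -c "
from h import *
print(job_done());st()"
```

```text
the job is handed in; nothing more can be done
None
the job is handed in; nothing more can be done
```

I pushed the wedge under the module until the front feet hung about 5 mm clear of the console, then handed the job in at about 12 s, still gripping the wedge. No verdict was reported.

- **Approach:** I gripped the large blue wedge by its yellow fin, turned it about 11° to line up with the console, and slid it flat along the module's centre line.
- **Meeting the bar:** The push force rose to about 11 N and the wedge stalled while the module was still down in the picture.
- **Lift:** I then pushed on slowly for about 20 mm at a steady 10 N or so.
    - The side camera showed the module corner and foot raised by 1.75–1.9 px, which is about 5 mm.
    - The travel past contact implies 5.3 mm, which agrees.
- **State at hand-in:** Pose and force were steady over the last 0.5 s, with about 9.7 N of push. The tool was tilted 0.4° and the fingers were closed on the fin at 17 mm. The fingers were about 10 cm in front of the module face. In the last top view the other bench items were where they started, but the arm hid the foot pad; it was still in place in the last side view.
- **One disagreement:** By my camera estimate of the module face, contact came 4–9 mm earlier than the stated bar range allows. I put this down to error in that estimate, because the module only rose once that contact was pushed through.

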